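# Present the ball-stoppered spice jar on the pantry carousel and hold it there

## Task

I want to take the round spice jar with the ball on its lid from the carousel. Grip the wooden knob on top of the carousel and gently, without spinning it, turn the carousel by it, without touching the jars, until that jar stands squarely at the front, in line with the tongue on the base; finish while still gripping the knob so that the carousel stays still for me. You may let go and re-grip the knob on the way, but do not let go at the end, and leave the other things on the counter where they are.

Things in the scene. Friction and masses are not known exactly. Their poses are not given: they have to be found in the camera images.
- carousel: fixed round wooden base of the spice carousel, 230 mm diameter, 18 mm high. Origin: centre of its underside, on the turning axis, on the counter. Its +x axis is the FRONT: a flat wooden tongue 44 mm wide and 14 mm high with a rounded end sticks out level along +x, reaching 197 mm from the axis.
- turntable: round turning tray, 260 mm diameter, 12 mm thick, underside 20 mm above the counter, on a vertical axis with a 22 mm steel post that carries the knob. Turns freely either way without stops; light friction (0.06 N m), stays where left. Origin: on the axis, underside of the tray; +x axis points to the ball-lidded jar. Carries five clipped jars 72 degrees apart, 85 mm from the axis.
- knob: round dark wooden knob on top of the post, fixed to the turntable and turning with it: upright cylinder, 40 mm diameter, 36 mm high. Origin: centre of its underside, on the turning axis, 213 mm above the counter; its top is 249 mm above the counter. Everything else on the carousel but the post is lower than 170 mm.
- jars: the four plain square glass jars on the turntable, 46 mm wide, with flat square 50 mm wooden lids, standing 32 mm to 124 mm above the counter; clipped to the turntable at 72, 144, 216 and 288 degrees from the ball-lidded jar. Origin: on the turning axis, upper face of the tray; axes as the turntable's.
- ball_jar: the jar wanted: the only round jar, glass, 54 mm diameter, with a 40 mm wooden ball on its lid, top 168 mm above the counter. Clipped to the turntable, its centre 85 mm from the axis. Origin: centre of its underside, 32 mm above the counter.
- food_can: loose food can, 72 mm diameter, 105 mm high; a bystander. Origin: centre of its underside.
- jam_jar: loose jam jar, 68 mm diameter, 100 mm high; a bystander. Origin: centre of its underside.
- mug: loose white mug, 80 mm diameter, 90 mm high, with a handle; a bystander. Origin: centre of its underside.

How it is judged:
By the outcome, as a careful person would: the job done as asked, in the order asked, and still so for the second after the job is handed in, while the arm keeps its last pose, push and grip.
It also fails if it takes over 54 s, if anything falls off the work surface, if the arm or the gripper's body presses on something with over 40 N, if the wrist force passes 120 N, or if a joint passes its speed limit or range.

## Robot

A 7-joint arm with a two-finger parallel gripper is mounted at the origin on the work surface. World frame = base frame: x ahead of the robot, y to its left, z up, the work surface at z = 0. Lengths are in mm, angles in rad, forces in N, time in s.
With the tool pointing down it reaches from about 425 to 875 mm from the base axis. Payload 8.4 kg.
Tool frame: the origin (TCP) lies at the very end of the fingers, on their centre line; the grasp point (between the pads) lies 19 mm behind it; z points along the fingers, y is the line along which they close (so a half turn about z gives the same grasp; the last joint's range is limited). The gripper opens to 85 mm and grips with 20 to 120 N. Pads are 22 mm wide; open, the fingers measure 114 mm over their backs; the gripper's body (76 mm by 85 mm) begins 54 mm behind the grasp point. The pads swing forward as they close: fully open they stand 13 mm farther back than shut.
Start: joints at [-1.272, 0.333, 0.04, 1.465, -0.013, 1.343, -0.059], TCP at [251.803, 599.216, 231.308] pointing down, gripper open.
Joint ranges: [-2.58, 2.58], [-0.38, 2.09], [-1.3, 1.39], [0.25, 2.4], [-1.5, 4.64], [0.08, 2.09], [-2.65, 2.65]. Speed limits (rad/s): [2.22, 2.22, 2.79, 2.79, 3.14, 3.14, 3.14].

## Interface

Orientations are given as a rotation vector (axis times angle).
In Python, from plant import get_obs, get_image, sign_off gives the robot as it stands. The module is installed in compiled form; this text tells all that it offers.
- The arm moves only by the tool step_arm, never from a script. Its argument "plan" is a list of rows, each an object of numbers: "dx", "dy", "dz": the shift along the tool's x, y, z in m; "twist": the turn about the tool's z in degrees; "grip": the gripper's target within -1 to 1 (shut at 1, half-way at 0, fully open at -1). A call has 1 to 12 rows; each row shifts and turns the commanded pose from where the row before left it, along the tool's axes as they then stand; what a row does not reach is not made up. A row lasts 1/8 s, in which the tool goes at most 62.5 mm and 10.7 degrees, less where a joint would pass 70% of its speed; a pose out of reach is approached as far as the arm can. A call with a gripper value outside its range is refused whole. The fingers move at their own pace and stop on an object; "force" is the grip in N (left out, the last holds). Time passes only in rows, so rows that do not move let the fingers close. It gives the time, the measured TCP pose, the force, the opening and the grip force at its end, in the units of the state.
- get_obs(): the state, without advancing time (a new reading comes with each control period).
- get_image(name): name is "scene" or "top" or "wrist"; returns a dict with "frame" (400x640x3 uint8, blue, green, red), "range_z" (400x640 float32, mm along the optical axis (not along the pixel's ray), 0 where there is no reading), "vertical_fov" (degrees; the focal length in pixels is half the picture's height over the tangent of half this angle, whatever the lens; pixels are square), "cx", "cy" (the principal point, pixels), "R" (3x3) and "t" (3): a world point X has camera coordinates R X + t. Camera axes: x right, y down, z forward; pixel columns grow to the right and rows downward; lengths in mm; the calibration is good to about 2 mm. A picture is of the moment at which its call begins.
- sign_off(): hands the job in; it is judged then, once.
The state is a dict: "t": time; "joint_pos": joint angles; "joint_velocities": joint speeds; "tau": joint torques, N m; "tool_pos": TCP position; "eef_rot": TCP orientation; "ft_force": force on the tool from outside, world axes, zero at the start; "moment": the same for the moment, N m; "finger_gap": finger opening in mm; "grasp_force": force on a finger pad.
Only numpy, scipy, OpenCV 4.12 (cv2) and the standard library are available. Lean on these libraries where they do the work, as an engineer would, in place of code of your own. Each camera call takes 0.05 s, during which the arm holds its last target. There are 200 camera calls.

## Working session

There is one attempt and no reset: what is moved stays moved. The work goes in short steps, Python scripts to look and compute and a tool call to move; the robot and the scene stay as the last step left them, time stands still between calls to the robot, and variables do not carry over. Pictures are saved under pics/ and viewed, at most 10 in all, crops included, and the job is handed in when it is done.

Besides the shell and the picture viewer there is one more tool, called after ">>>" as name(argument=value, ...), one argument or row to a line, values as JSON. step_arm: Moves the arm, as the interface text tells. Its arguments: {"type":"object","properties":{"plan":{"type":"array","items":{"type":"object","properties":{"dx":{"type":"number"},"dy":{"type":"number"},"dz":{"type":"number"},"twist":{"type":"number"},"grip":{"type":"number"}}}},"force":{"type":"number"}},"required":["plan"]}

```bash
mkdir -p pics
cat > h.py <<'E'
import numpy as np,cv2
from plant import get_obs,get_image,sign_off
def save(n,f):
    im=get_image(n); cv2.imwrite(f'pics/{f}.png',im['frame']); np.savez(f'{f}.npz',**im); return im
def ray(im,u,v,z):
    "world point on pixel ray at height z (mm)"
    f=200/np.tan(np.radians(float(im['vertical_fov']))/2)
    R=np.array(im['R']);t=np.array(im['t']).ravel()
    d=R.T@np.array([(u-im['cx'])/f,(v-im['cy'])/f,1]); c=-R.T@t
    return c+d*(z-c[2])/d[2]
E
python3 - <<'E'
from h import *
save('top','top1');save('scene','scene1')
o=get_obs();print(o['t'],o['tool_pos'],o['eef_rot'],o['finger_gap'])
E
```

```text
0.1 [251.68455298 598.85354859 230.51752529] [-6.20784116e-01 -3.07945282e+00  2.26566846e-03] 85.86244477467396
```

View pics/top1.png

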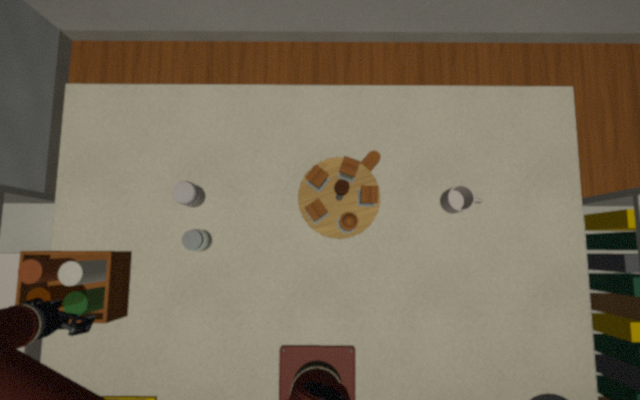

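View pics/scene1.png

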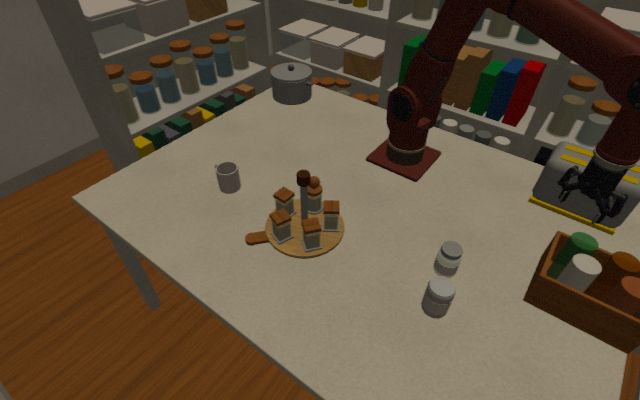

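The top view shows the carousel at about (339,197), the knob at (342,187), the tongue tip at (374,156) and the ball at (349,220). I'll enlarge it for closer readings.

Run:
```python
from h import *
im=np.load('top1.npz')
c=im['frame'][140:250,285:395]; c=cv2.convertScaleAbs(cv2.resize(c,(594,594),interpolation=cv2.INTER_CUBIC),alpha=1.5)
cv2.imwrite('pics/crop1.png',c)
for n,u,v,z in [('knob',342,187,249),('tray',339,197,32),('tip',374,154,14),('ball',349,220,148),('box',70,270,100)]: print(n,ray(im,u,v,z).round(1), im['range_z'][v,u])
print(-im['R'].T@im['t'],im['R'].round(3))
```

```text
knob [567.2 -65.5 249. ] 1012.2117
tray [569.3 -65.   32. ] 1135.5148
tip [ 712.2 -178.6   14. ] 1267.7708
ball [488.9 -89.4 148. ] 1084.1445
box [343.8 715.8 100. ] 1063.4849
[ 410.82970278  -24.28370151 1250.18262217] [[ 0.004 -1.     0.001]
 [-0.992 -0.004 -0.123]
 [ 0.123 -0.001 -0.992]]
```

View pics/crop1.png

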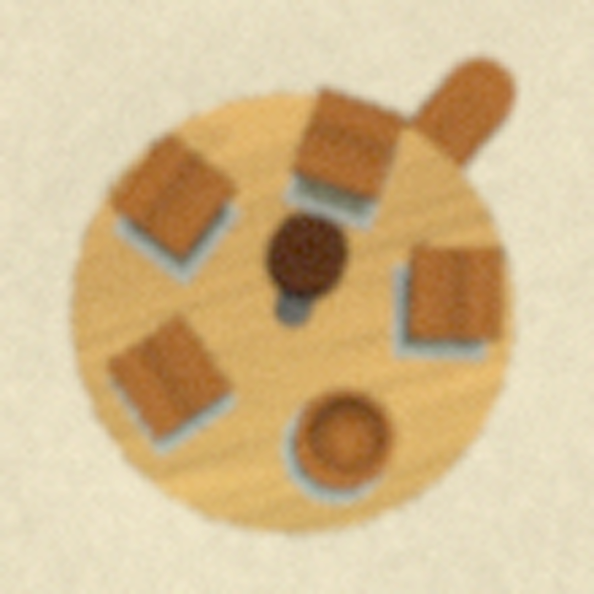

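The crop shows the knob at (307,254), the tray centred at (292,312), the ball at (346,435), the lids at (346,143), (457,294), (174,197) and (171,378), and the tongue's centre line running from (438,145) to (484,88).

Run:
```python
from h import *
im=np.load('top1.npz')
p=lambda x,y,z: ray(im,285+(x+.5)/5.4-.5,140+(y+.5)/5.4-.5,z)
k=p(307,254,249);c=p(292.5,312,32);print(k,c)
C=(k+c)/2
a=lambda q,C=C: np.degrees(np.arctan2(q[1]-C[1],q[0]-C[0]))
print('tongue',a(p(438,145,14)),a(p(484,88,14)),a(p(484,88,14),p(438,145,14)))
for n,x,y,z,o in [('ball',346,435,148,0),('r',457,294,124,72),('t',346,143,124,144),('ul',174,197,124,216),('ll',171,378,124,288)]:
    q=p(x,y,z);print(n,a(q),(a(q)-o)%360,np.hypot(*(q-C)[:2]))
from scipy.spatial.transform import Rotation as Ro
o=get_obs();print(Ro.from_rotvec(o['eef_rot']).as_matrix().round(3),o['joint_pos'])
```

```text
[568.14106435 -64.08901085 249.        ] [568.09194209 -64.2739115   32.        ]
tongue -40.290537927540775 -39.86640206789751 -38.58064818569033
ball -163.06472942076627 196.93527057923373 83.2347348465681
r -91.16393731217106 196.83606268782893 85.58093596921532
t -17.900889217305927 198.09911078269408 84.82032423075053
ul 52.99911633041787 196.99911633041788 83.96936369858206
ll 125.13411150572804 197.13411150572804 83.08017653875713
[[-0.922  0.387 -0.   ]
 [ 0.387  0.922 -0.001]
 [-0.    -0.001 -1.   ]] [-1.2721931   0.33384092  0.03990151  1.46616778 -0.01340819  1.34330522
 -0.058499  ]
```

>>> step_arm(
  plan=[
    {"dz": -0.035, "grip": -1},
    {"dz": -0.035},
    {"dz": -0.035},
    {"dx": -0.027, "dy": -0.024},
    {"dx": -0.027, "dy": -0.024},
    {"dx": -0.027, "dy": -0.024},
    {"dx": -0.027, "dy": -0.024},
    {"dx": -0.027, "dy": -0.024},
    {"dx": -0.027, "dy": -0.024},
    {"dx": -0.027, "dy": -0.024},
    {"dx": -0.027, "dy": -0.024},
    {"dx": -0.027, "dy": -0.024},
  ],
)

```text
invalid input
```

>>> step_arm(
  plan=[
    {"dx": -0.027, "dy": -0.024},
    {"dx": -0.027, "dy": -0.024},
    {"dx": -0.027, "dy": -0.024},
    {"dx": -0.027, "dy": -0.024},
    {"dx": -0.027, "dy": -0.024},
    {"dx": -0.027, "dy": -0.024},
    {"dx": -0.027, "dy": -0.024},
    {"dx": -0.02, "dy": -0.018},
    {"dx": 0},
    {"dx": 0},
  ],
)

```text
invalid input
```

Run:
```python
from h import *
from scipy.spatial.transform import Rotation as Ro
o=get_obs();print(o['t'],o['tool_pos'],Ro.from_rotvec(o['eef_rot']).as_matrix().round(3),o['joint_pos'].round(3) if hasattr(o['joint_pos'],'round') else o['joint_pos'])
im=save('wrist','w1');save('top','top2');print(-im['R'].T@im['t'],im['R'].round(3))
```

```text
0.1 [251.68455298 598.85354859 230.51752529] [[-0.922  0.387 -0.   ]
 [ 0.387  0.922 -0.001]
 [-0.    -0.001 -1.   ]] [-1.272  0.334  0.04   1.466 -0.013  1.343 -0.058]
[176.44429483 630.75629637 372.71885743] [[ 0.387  0.922 -0.   ]
 [ 0.874 -0.367  0.32 ]
 [ 0.295 -0.124 -0.948]]
```

View pics/w1.png

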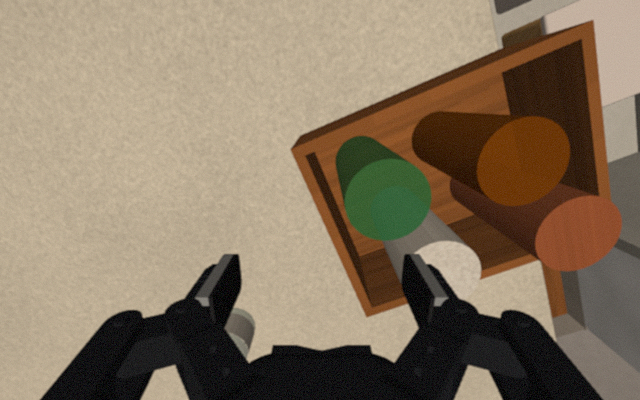

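Both moves were refused, so the wrist view still shows the start, with the spice box between and beside the fingers. I'll give every row all five keys.

>>> step_arm(
  plan=[
    {"dx": 0, "dy": 0, "dz": -0.035, "twist": 0, "grip": -1},
    {"dx": 0, "dy": 0, "dz": -0.035, "twist": 0, "grip": -1},
    {"dx": 0, "dy": 0, "dz": -0.035, "twist": 0, "grip": -1},
    {"dx": -0.027, "dy": -0.024, "dz": 0, "twist": 0, "grip": -1},
    {"dx": -0.027, "dy": -0.024, "dz": 0, "twist": 0, "grip": -1},
    {"dx": -0.027, "dy": -0.024, "dz": 0, "twist": 0, "grip": -1},
    {"dx": -0.027, "dy": -0.024, "dz": 0, "twist": 0, "grip": -1},
    {"dx": -0.027, "dy": -0.024, "dz": 0, "twist": 0, "grip": -1},
    {"dx": -0.027, "dy": -0.024, "dz": 0, "twist": 0, "grip": -1},
  ],
)

```text
t: 1.32
tool_pos: [345.8, 402.5, 336.2]
eef_rot: [-0.621, -3.08, 0.0]
ft_force: [0.9, -0.2, 1.2]
finger_gap: 85.4
grasp_force: 0.0
```

>>> step_arm(
  plan=[
    {"dx": -0.032, "dy": -0.0285, "dz": 0, "twist": 0, "grip": -1},
    {"dx": -0.032, "dy": -0.0285, "dz": 0, "twist": 0, "grip": -1},
    {"dx": -0.032, "dy": -0.0285, "dz": 0, "twist": 0, "grip": -1},
    {"dx": -0.032, "dy": -0.0285, "dz": 0, "twist": 0, "grip": -1},
    {"dx": -0.032, "dy": -0.0285, "dz": 0, "twist": 0, "grip": -1},
    {"dx": -0.032, "dy": -0.0285, "dz": 0, "twist": 0, "grip": -1},
    {"dx": -0.032, "dy": -0.0285, "dz": 0, "twist": 0, "grip": -1},
    {"dx": -0.032, "dy": -0.0285, "dz": 0, "twist": 0, "grip": -1},
    {"dx": -0.032, "dy": -0.0285, "dz": 0, "twist": 0, "grip": -1},
    {"dx": -0.032, "dy": -0.0285, "dz": 0, "twist": 0, "grip": -1},
    {"dx": -0.032, "dy": -0.0285, "dz": 0, "twist": 0, "grip": -1},
    {"dx": -0.032, "dy": -0.0285, "dz": 0, "twist": 0, "grip": -1},
  ],
)

```text
t: 2.82
tool_pos: [567.3, -61.5, 336.4]
eef_rot: [0.62, 3.08, 0.0]
ft_force: [1.0, -0.1, -0.9]
finger_gap: 85.6
grasp_force: 0.0
```

Run:
```python
from h import *
o=get_obs();print(o['t'],o['tool_pos'],np.round(o['joint_pos'],3))
im=save('wrist','w2');save('top','top2');print(-im['R'].T@im['t'],im['R'].round(3))
```

```text
2.825 [567.27016022 -61.51510552 336.36213223] [-0.563  0.146  0.679  1.52  -0.092  1.508  1.29 ]
[491.93880587 -29.88110361 478.56800755] [[ 0.387  0.922  0.001]
 [ 0.874 -0.367  0.32 ]
 [ 0.295 -0.123 -0.948]]
```

View pics/w2.png

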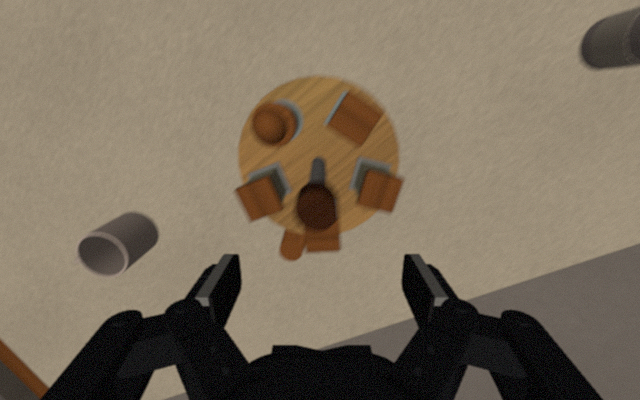

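The wrist view shows the tray centred at about (319,155), the knob top at (317,205), the tongue end at (292,250) and the ball at (272,124). I'll refine the axis and front angle from it.

Run:
```python
from h import *
im=np.load('w2.npz');print(im['vertical_fov'],im['cx'],im['cy'])
for n,u,v,z in [('knob',317,205,249),('tray',318.5,155,32),('tip',292,250,14),('ball',271,124,148)]: print(n,ray(im,u,v,z).round(1),im['range_z'][v.__int__(),int(u)])
c=cv2.convertScaleAbs(cv2.resize(im['frame'][65:265,220:420],(600,600),interpolation=cv2.INTER_CUBIC),alpha=1.6);cv2.imwrite('pics/crop2.png',c)
```

```text
70.6920839234324 321.11956536618794 199.24510159476654
knob [566.9 -64.9 249. ] 243.8078
tray [561.2 -62.8  32. ] 447.05508
tip [ 707.3 -178.    14. ] 522.4944
ball [489.8 -90.2 148. ] 301.52362
```

View pics/crop2.png

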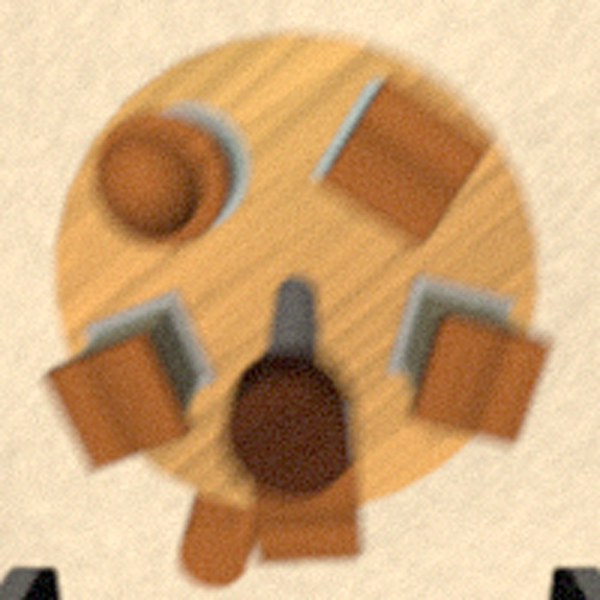

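The crop shows the knob top at (290,422) and the tongue's edges at about (188,525) and (252,540), with its end centre at (213,556). The lid centres are (118,400), (480,378) and (407,162), and the ball is at (150,178).

Run:
```python
from h import *
im=np.load('w2.npz')
p=lambda x,y,z: ray(im,220+(x+.5)/3-.5,65+(y+.5)/3-.5,z)
k=p(290,422,249);print(k)
C=np.array([567.8,-64.3,0])
a=lambda q,C=C: np.degrees(np.arctan2(q[1]-C[1],q[0]-C[0]))
for q in [(220,532),(213,556)]:
  w=p(*q,14);print('tongue',a(w),np.hypot(*(w-C)[:2]))
for n,x,y,z,o in [('ball',150,178,148,0),('b72',118,400,124,72),('b288',407,162,124,288),('b216',480,378,124,216)]:
    q=p(x,y,z);print(n,(a(q)-o)%360,np.hypot(*(q-C)[:2]))
# tongue from top image by colour: pixels beyond tray radius
im=np.load('top2.npz')
for nm in ['top1','top2']:
  im=np.load(nm+'.npz');L=[];B=[]
  f=im['frame'].astype(int)
  for v in range(140,260):
    for u in range(280,400):
      w=ray(im,u,v,14);r=np.hypot(*(w-C)[:2])
      if 145<r<205 and abs(a(w)+40)<25:
        b,g,rr=f[v,u]; wt=np.clip(((rr-b)/max(rr,1)-.25)/.35,0,1)
        if wt>.15:L.append((*w[:2],wt))
  L=np.array(L)
  if len(L):
    m=(L[:,:2]*L[:,2:]).sum(0)/L[:,2].sum();print(nm,len(L),m,a(m))
```

```text
[567.00746188 -65.55703847 249.        ]
tongue -40.033387937023626 163.5228464960132
tongue -39.949668641799796 180.68533464389816
ball 199.17653768596566 83.16494667157964
b72 198.76962219525473 86.6608339869859
b288 195.6167019639019 79.91967390642458
b216 194.15319829508405 83.44267046069187
top1 201 [ 697.22243094 -171.81563432] -39.71757044175489
top2 788 [ 702.70446766 -167.85444009] -37.510317418451024
```

>>> step_arm(
  plan=[
    {"dx": 0, "dy": 0, "dz": 0, "twist": 9, "grip": -1},
    {"dx": 0, "dy": 0, "dz": 0, "twist": 9, "grip": -1},
    {"dx": 0, "dy": 0, "dz": 0, "twist": 9, "grip": -1},
    {"dx": 0, "dy": 0, "dz": 0, "twist": 9, "grip": -1},
    {"dx": 0, "dy": 0, "dz": 0, "twist": 9, "grip": -1},
    {"dx": 0, "dy": 0, "dz": 0, "twist": 9, "grip": -1},
    {"dx": 0, "dy": 0, "dz": 0, "twist": 9, "grip": -1},
    {"dx": 0, "dy": 0, "dz": 0, "twist": 9, "grip": -1},
    {"dx": 0, "dy": 0, "dz": 0, "twist": 9, "grip": -1},
    {"dx": 0, "dy": 0, "dz": 0, "twist": 9, "grip": -1},
    {"dx": 0, "dy": 0, "dz": 0, "twist": 0, "grip": -1},
  ],
)

```text
t: 4.3
tool_pos: [566.7, -59.8, 336.2]
eef_rot: [-2.615, -1.741, 0.0]
ft_force: [0.3, -0.1, -0.7]
finger_gap: 85.1
grasp_force: 0.0
```

Run:
```python
from h import *
from scipy.spatial.transform import Rotation as Ro
o=get_obs();print(o['t'],o['tool_pos'],Ro.from_rotvec(o['eef_rot']).as_matrix().round(3),np.round(o['joint_pos'],3))
```

```text
4.3 [566.73894719 -59.78433442 336.22426318] [[ 0.386  0.923 -0.   ]
 [ 0.923 -0.386  0.   ]
 [ 0.    -0.    -1.   ]] [-0.692  0.158  0.829  1.527 -0.116  1.509 -0.258]
```

>>> step_arm(
  plan=[
    {"dx": -0.004, "dy": 0.003, "dz": 0.02, "twist": 0, "grip": -1},
    {"dx": 0, "dy": 0, "dz": 0.025, "twist": 0, "grip": -1},
    {"dx": 0, "dy": 0, "dz": 0.025, "twist": 0, "grip": -1},
    {"dx": 0, "dy": 0, "dz": 0.02, "twist": 0, "grip": -1},
    {"dx": 0, "dy": 0, "dz": 0.02, "twist": 0, "grip": -1},
    {"dx": 0, "dy": 0, "dz": 0.01, "twist": 0, "grip": -1},
    {"dx": 0, "dy": 0, "dz": 0, "twist": 0, "grip": -1},
    {"dx": 0, "dy": 0, "dz": 0, "twist": 0, "grip": -1},
  ],
)

```text
t: 5.3
tool_pos: [568.5, -65.2, 217.1]
eef_rot: [2.616, 1.739, 0.001]
ft_force: [-0.8, 0.4, 0.4]
finger_gap: 85.4
grasp_force: 0.0
```

>>> step_arm(
  plan=[
    {"dx": 0, "dy": 0, "dz": 0, "twist": 0, "grip": -0.5},
    {"dx": 0, "dy": 0, "dz": 0, "twist": 0, "grip": -0.2},
    {"dx": 0, "dy": 0, "dz": 0, "twist": 0, "grip": 0},
    {"dx": 0, "dy": 0, "dz": 0, "twist": 0, "grip": 0.2},
    {"dx": 0, "dy": 0, "dz": 0, "twist": 0, "grip": 1},
    {"dx": 0, "dy": 0, "dz": 0, "twist": 0, "grip": 1},
    {"dx": 0, "dy": 0, "dz": 0, "twist": 0, "grip": 1},
    {"dx": 0, "dy": 0, "dz": 0, "twist": 0, "grip": 1},
  ],
  force=50,
)

```text
t: 6.3
tool_pos: [570.2, -66.1, 217.5]
eef_rot: [2.614, 1.736, 0.006]
ft_force: [9.6, -2.6, -0.8]
finger_gap: 38.5
grasp_force: 51.6
```

Run:
```python
from h import *
o=get_obs();print(o)
save('wrist','w3');save('scene','scene2')
```

```text
{'t': 6.3, 'joint_pos': array([-0.66073463,  0.22566872,  0.81717733,  1.71133384, -0.17082976,
        1.27319709, -0.20489065]), 'joint_velocities': array([-0.00016569,  0.00041512, -0.00099139, -0.00066277,  0.00083992,
       -0.00046714,  0.00043461]), 'tau': array([-1.21540535e+00, -4.17509043e+01,  5.82775846e+00, -3.47985148e+01,
       -3.90353948e-01,  3.10004689e+00, -3.17537610e-02]), 'tool_pos': array([570.24233403, -66.0671922 , 217.48246455]), 'eef_rot': array([2.61355729, 1.73599027, 0.00552193]), 'ft_force': array([ 9.60787088, -2.64385704, -0.84233003]), 'moment': array([-0.54729261, -1.64893353,  0.03764212]), 'grasp_force': 51.55092895030975, 'finger_gap': 38.525059115655225}
```

View pics/w3.png

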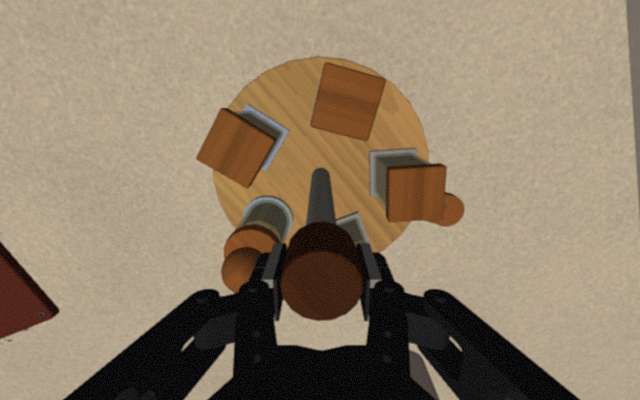

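The wrist view shows the pads closed on either side of the knob at (322,285). The ball at (245,270) and the lids are well below the fingers. I'll ease the 2 mm side offset and start turning.

>>> step_arm(
  plan=[
    {"dx": 0, "dy": 0.001, "dz": 0, "twist": 0, "grip": 1},
    {"dx": 0, "dy": 0.001, "dz": 0, "twist": -0.5, "grip": 1},
    {"dx": 0, "dy": 0, "dz": 0, "twist": -1, "grip": 1},
    {"dx": 0, "dy": 0, "dz": 0, "twist": -1.5, "grip": 1},
    {"dx": 0, "dy": 0, "dz": 0, "twist": -2, "grip": 1},
    {"dx": 0, "dy": 0, "dz": 0, "twist": -2.5, "grip": 1},
    {"dx": 0, "dy": 0, "dz": 0, "twist": -2.5, "grip": 1},
    {"dx": 0, "dy": 0, "dz": 0, "twist": -2.5, "grip": 1},
    {"dx": 0, "dy": 0, "dz": 0, "twist": -2.5, "grip": 1},
    {"dx": 0, "dy": 0, "dz": 0, "twist": -2.5, "grip": 1},
    {"dx": 0, "dy": 0, "dz": 0, "twist": -2, "grip": 1},
    {"dx": 0, "dy": 0, "dz": 0, "twist": -1, "grip": 1},
  ],
  force=50,
)

```text
t: 7.9
tool_pos: [570.6, -66.1, 217.5]
eef_rot: [2.264, 2.177, 0.002]
ft_force: [0.1, 0.5, 6.9]
finger_gap: 39.2
grasp_force: 52.1
```

Run:
```python
from h import *
from scipy.spatial.transform import Rotation as Ro
o=get_obs();m=Ro.from_rotvec(o['eef_rot']).as_matrix();print(np.degrees(np.arctan2(m[1,0],m[0,0])),m.T@o['ft_force'],o['moment'],o['tool_pos'],np.round(o['joint_pos'],2))
```

```text
87.74852515224725 [ 0.47289315  0.14100648 -6.93826701] [-0.02631677 -0.02482749 -0.0382165 ] [570.60265192 -66.12597411 217.45337531] [-0.62  0.22  0.76  1.71 -0.16  1.28  0.14]
```

>>> step_arm(
  plan=[
    {"dx": 0, "dy": 0, "dz": 0, "twist": -2, "grip": 1},
    {"dx": 0, "dy": 0, "dz": 0, "twist": -2.5, "grip": 1},
    {"dx": 0, "dy": 0, "dz": 0, "twist": -2.5, "grip": 1},
    {"dx": 0, "dy": 0, "dz": 0, "twist": -2.5, "grip": 1},
    {"dx": 0, "dy": 0, "dz": 0, "twist": -2.5, "grip": 1},
    {"dx": 0, "dy": 0, "dz": 0, "twist": -2.5, "grip": 1},
    {"dx": 0, "dy": 0, "dz": 0, "twist": -2.5, "grip": 1},
    {"dx": 0, "dy": 0, "dz": 0, "twist": -2.5, "grip": 1},
    {"dx": 0, "dy": 0, "dz": 0, "twist": -2.5, "grip": 1},
    {"dx": 0, "dy": 0, "dz": 0, "twist": -2.5, "grip": 1},
    {"dx": 0, "dy": 0, "dz": 0, "twist": -2.5, "grip": 1},
    {"dx": 0, "dy": 0, "dz": 0, "twist": -2.5, "grip": 1},
  ],
)

```text
t: 9.4
tool_pos: [571.1, -66.0, 217.5]
eef_rot: [1.633, 2.681, 0.002]
ft_force: [3.3, -0.8, 6.3]
finger_gap: 39.1
grasp_force: 52.0
```

>>> step_arm(
  plan=[
    {"dx": 0, "dy": 0, "dz": 0, "twist": -2.5, "grip": 1},
    {"dx": 0, "dy": 0, "dz": 0, "twist": -2.5, "grip": 1},
    {"dx": 0, "dy": 0, "dz": 0, "twist": -2.5, "grip": 1},
    {"dx": 0, "dy": 0, "dz": 0, "twist": -2.5, "grip": 1},
    {"dx": 0, "dy": 0, "dz": 0, "twist": -2.5, "grip": 1},
    {"dx": 0, "dy": 0, "dz": 0, "twist": -2.5, "grip": 1},
    {"dx": 0, "dy": 0, "dz": 0, "twist": -2.5, "grip": 1},
    {"dx": 0, "dy": 0, "dz": 0, "twist": -2.5, "grip": 1},
    {"dx": 0, "dy": 0, "dz": 0, "twist": -2.5, "grip": 1},
    {"dx": 0, "dy": 0, "dz": 0, "twist": -2.5, "grip": 1},
    {"dx": 0, "dy": 0, "dz": 0, "twist": -2.5, "grip": 1},
    {"dx": 0, "dy": 0, "dz": 0, "twist": -2.5, "grip": 1},
  ],
)

```text
t: 10.9
tool_pos: [571.4, -65.7, 217.4]
eef_rot: [0.883, 3.012, 0.002]
ft_force: [5.2, -0.2, 4.2]
finger_gap: 38.9
grasp_force: 51.8
```

>>> step_arm(
  plan=[
    {"dx": 0, "dy": 0, "dz": 0, "twist": -2.5, "grip": 1},
    {"dx": 0, "dy": 0, "dz": 0, "twist": -2.5, "grip": 1},
    {"dx": 0, "dy": 0, "dz": 0, "twist": -2.5, "grip": 1},
    {"dx": 0, "dy": 0, "dz": 0, "twist": -2.5, "grip": 1},
    {"dx": 0, "dy": 0, "dz": 0, "twist": -2.5, "grip": 1},
    {"dx": 0, "dy": 0, "dz": 0, "twist": -2.5, "grip": 1},
    {"dx": 0, "dy": 0, "dz": 0, "twist": -2.5, "grip": 1},
    {"dx": 0, "dy": 0, "dz": 0, "twist": -2.5, "grip": 1},
    {"dx": 0, "dy": 0, "dz": 0, "twist": -2.5, "grip": 1},
    {"dx": 0, "dy": 0, "dz": 0, "twist": -2, "grip": 1},
    {"dx": 0, "dy": 0, "dz": 0, "twist": -1, "grip": 1},
    {"dx": 0, "dy": 0, "dz": 0, "twist": 0, "grip": 1},
  ],
)

```text
t: 12.4
tool_pos: [571.6, -65.3, 217.5]
eef_rot: [0.198, 3.132, 0.001]
ft_force: [5.3, 0.9, 4.1]
finger_gap: 39.1
grasp_force: 51.7
```

Run:
```python
from h import *
from scipy.spatial.transform import Rotation as Ro
o=get_obs();m=Ro.from_rotvec(o['eef_rot']).as_matrix();print(np.degrees(np.arctan2(m[1,0],m[0,0])),m.T@o['ft_force'],o['moment'],o['tool_pos'],np.round(o['joint_pos'],2))
im=save('wrist','w4');save('top','top4')
cv2.imwrite('pics/w4b.png',cv2.convertScaleAbs(im['frame'],alpha=1.5))
```

```text
172.77108875722942 [-5.16120157  1.57838942 -4.10200083] [ 0.4380547 -1.0985535  0.0757234] [571.58327957 -65.28433809 217.47035946] [-0.46  0.2   0.57  1.7  -0.11  1.27  1.58]
```

View pics/w4b.png

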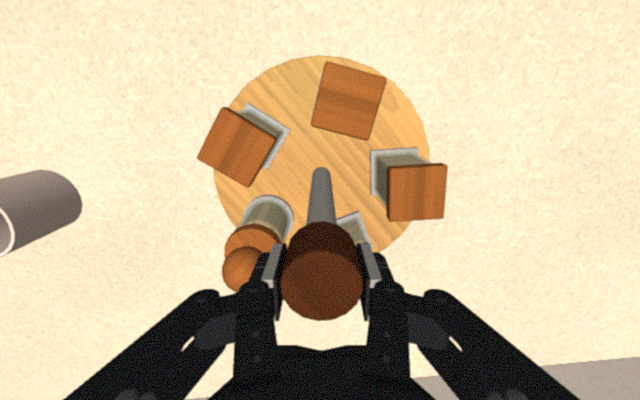

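The wrist view shows the jars exactly where they were relative to the gripper before the turn, so nothing slipped over 105.5°. The ball is still at (245,270), and the lids are at (237,147), (348,101) and (416,193). I'll cross-check the remaining angle from w3, where the tongue end shows at (447,209).

Run:
```python
from h import *
from scipy.optimize import least_squares
im=np.load('w3.npz')
obs=[('ball',245,270,148,0),('b1',237,147,124,-72),('b2',348,101,124,-144),('b3',416,193,124,-216)]
P=np.array([ray(im,u,v,z)[:2] for _,u,v,z,_ in obs]);O=np.radians([o[4] for o in obs])
fun=lambda s:(P-np.c_[s[0]+85*np.cos(s[2]+O),s[1]+85*np.sin(s[2]+O)]).ravel()
s=least_squares(fun,[568,-64,np.radians(197)]).x
print(s[:2],np.degrees(s[2])%360,fun(s).round(1))
t=ray(im,447,209,14)
for C in (s[:2],np.array([570.5,-66]),ray(im,321,154,32)[:2]): print(C,np.degrees(np.arctan2(*(t[:2]-C)[::-1])),np.hypot(*(t[:2]-C)))
# tongue mask & top4 jar fit crop
c=cv2.convertScaleAbs(cv2.resize(np.load('w3.npz')['frame'][150:260,380:490],None,fx=5,fy=5,interpolation=cv2.INTER_CUBIC),alpha=1.5)
cv2.imwrite('pics/crop3.png',c)
```

```text
[572.299199   -64.04085972] 196.8087018536337 [-1.  -1.3  2.2 -0.1  0.1 -0.  -1.2  1.4]
[572.299199   -64.04085972] -39.64324771098807 173.1216856894604
[570.5 -66. ] -38.76481796180973 173.27754865151508
[582.36612661 -40.94190934] -47.29895876325259 181.7269132623725
```

View pics/crop3.png

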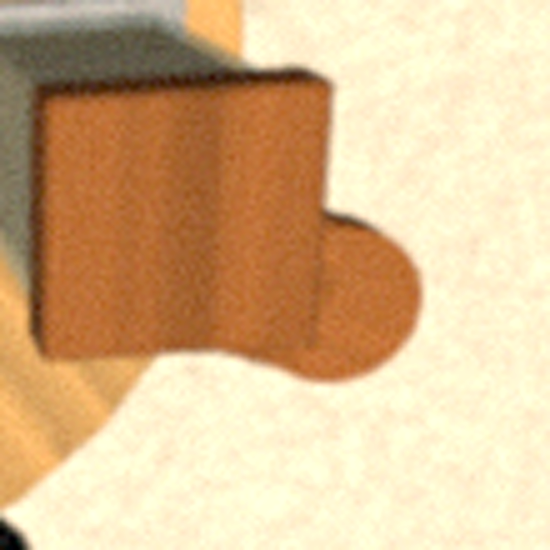

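The crop puts the tongue's end centre at (337,298), i.e. pixel (447.4,209.6), which agrees with the earlier reading. The total turn needed is about 123.3°, leaving 17.8°.

>>> step_arm(
  plan=[
    {"dx": 0, "dy": 0, "dz": 0, "twist": -1, "grip": 1},
    {"dx": 0, "dy": 0, "dz": 0, "twist": -2, "grip": 1},
    {"dx": 0, "dy": 0, "dz": 0, "twist": -2.5, "grip": 1},
    {"dx": 0, "dy": 0, "dz": 0, "twist": -2.5, "grip": 1},
    {"dx": 0, "dy": 0, "dz": 0, "twist": -2.5, "grip": 1},
    {"dx": 0, "dy": 0, "dz": 0, "twist": -2.5, "grip": 1},
    {"dx": 0, "dy": 0, "dz": 0, "twist": -2.3, "grip": 1},
    {"dx": 0, "dy": 0, "dz": 0, "twist": -1.5, "grip": 1},
    {"dx": 0, "dy": 0, "dz": 0, "twist": -1, "grip": 1},
    {"dx": 0, "dy": 0, "dz": 0, "twist": 0, "grip": 1},
    {"dx": 0, "dy": 0, "dz": 0, "twist": 0, "grip": 1},
    {"dx": 0, "dy": 0, "dz": 0, "twist": 0, "grip": 1},
  ],
)

```text
t: 14.0
tool_pos: [571.6, -65.0, 217.5]
eef_rot: [-0.289, 3.124, 0.001]
ft_force: [6.3, 1.6, 2.5]
finger_gap: 38.6
grasp_force: 51.8
```

Run:
```python
from h import *
from scipy.spatial.transform import Rotation as Ro
o=get_obs();m=Ro.from_rotvec(o['eef_rot']).as_matrix();print(o['t'],np.degrees(np.arctan2(m[1,0],m[0,0])),o['ft_force'],o['grasp_force'],np.abs(o['joint_velocities']).max())
im=save('scene','s5');save('wrist','w5')
a,b=np.load('w3.npz')['frame'],np.load('w5.npz')['frame']
print(cv2.phaseCorrelate(*[x[60:170,230:410].mean(2).astype(np.float32) for x in (a,b)]))
c=im['frame'][150:270,220:380];cv2.imwrite('pics/s5c.png',cv2.convertScaleAbs(cv2.resize(c,(800,600),interpolation=cv2.INTER_CUBIC),alpha=1.5))
```

```text
14.0 -169.4290183421792 [6.33224528 1.58790169 2.49152438] 51.756463050842285 0.0025138363459231445
((0.632517592109906, -0.837301046393172), 0.915740543294836)
```

View pics/s5c.png

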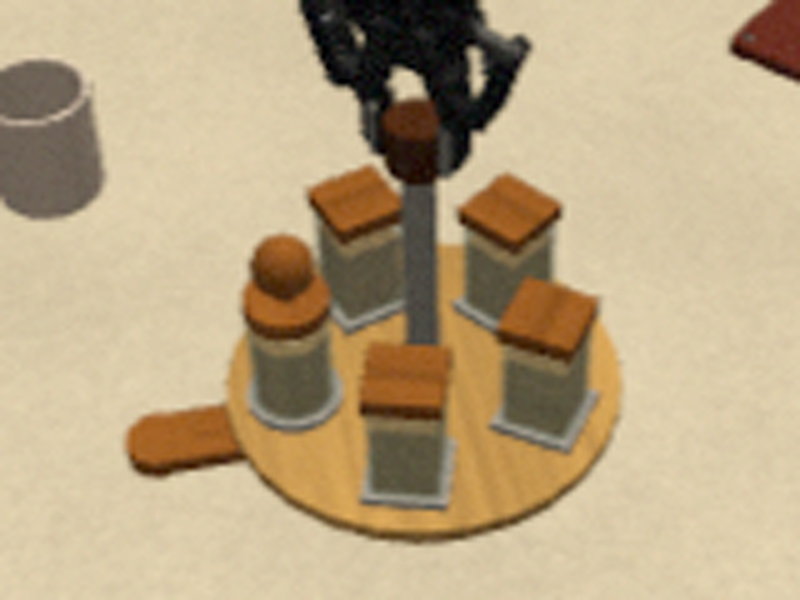

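The scene crop shows the ball jar (ball at (284,266)) standing over the root of the tongue (end about (152,437)), with the knob gripped at (411,140). I'll check the alignment numerically.

Run:
```python
from h import *
from scipy.optimize import least_squares
im=np.load('s5.npz')
p=lambda x,y,z: ray(im,220+(x+.5)/5-.5,150+(y+.5)/5-.5,z)[:2]
obs=[(284,266,148,0),(405,362,124,72),(550,312,124,144),(510,208,124,216),(356,200,124,288)]
P=np.array([p(*o[:3]) for o in obs]);O=np.radians([o[3] for o in obs])
fun=lambda s:(P-np.c_[s[0]+85*np.cos(s[2]+O),s[1]+85*np.sin(s[2]+O)]).ravel()
s=least_squares(fun,[570,-65,-.7]).x
print(s[:2],np.degrees(s[2]),fun(s).round(1))
for q in [(160,437),(195,432)]:
  w=p(*q,14);print(np.degrees(np.arctan2(*(w-s[:2])[::-1])),np.hypot(*(w-s[:2])))
```

```text
[570.43849346 -64.4382526 ] -39.7541718110669 [-0.2  0.5 -6.5 -5.5 -0.   1.   2.7  1.6  4.   2.4]
-39.79092041107124 174.55318022040504
-39.53798797689715 152.03305914279105
```

Jar at −39.75° and tongue at about −39.7°: they line up, and the grip is holding still.

```bash
python3 -c "
from plant import sign_off
print(sign_off())"
```

```text
the job is handed in; nothing more can be done
None
```

The ball-lidded jar now stands at the front, within about 1° of the tongue's line by the last picture; the gripper still holds the knob, the arm touched nothing else, and the job is handed in after about 14 s.

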